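# Hold the index plunger of a specimen turntable out of its hole

### The job

Swing the clear dust cover of the specimen turntable up and back until it rests open on its stop by itself. Then pull the black knob of the index plunger straight up as far as it will go, so that its pin stands clear of the hole in the table, and finish while still holding it there: I will then turn the table by hand to load the empty pocket. Do not turn the table yourself, and leave the things standing beside the instrument alone.

Things in the scene. Friction and masses are not known exactly. Their poses are not given: they have to be found in the camera images.
- changer: The fixed instrument: low cream base 144 mm deep (its x) by 210 mm wide (its y), dark grey deck 34 mm above the worktop. Origin: centre of its underside, on the worktop. Front is its -x side, with the cover's pull; the cover is hinged along the back (+x). A steel bracket on the deck at the -y side, 20 mm wide in x, top 56 mm above the worktop, carries the index plunger.
- cover (a joint): Angle of the clear dust cover (144 x 210 mm, 52 mm high, cream rim, about 0.35 kg) about its hinge: 0 shut over the turntable and plunger, 1.75 rad (100 degrees) fully open on its stop, leaning back. It swings freely: it falls shut when let go below about 1.2 rad and falls open onto the stop beyond that.
- hinge_mid (a point): Middle of the cover's hinge axis, which lies along the instrument's y at the back edge of the deck, 36 mm above the worktop, 72 mm behind the instrument's origin.
- pull_mid (a point): Centre of the cover's pull: a steel cross bar 34 mm long along the instrument's y and 14 mm thick, standing 24 mm out from the cover's front rim on a thin neck. It is 168 mm from the hinge axis; cover shut, it is 47 mm above the worktop. Pinched by its two end faces it can turn between the fingers as the cover swings. Moves with the cover.
- cover_shell: The clear cover itself with its pull. Origin on the hinge axis; shut, its axes are the instrument's (the pull lies at -x) and it reaches 52 mm above the hinge.
- plunger (a joint): Lift of the sprung index plunger in metres: 0 with the pin seated in the turntable's hole, 0.012 pulled up against its stop. The spring pulls it back with about 6 N at 0 and 12 N at 0.012; the pin leaves the hole at about 0.007.
- plunger_knob: The plunger with its round black ribbed knob, 26 mm across and 16 mm high, axis vertical; it slides straight up. Shut under the cover; seated, the knob spans 62 to 78 mm above the worktop. Origin on the axis, 12.5 mm below the middle of the knob.
- knob_mid (a point): Middle of the black knob, on the plunger's axis, 70 mm above the worktop when seated: over the instrument's x = 0, y = -27 mm. There is free room to both sides of it along the instrument's x (the nearest mount's edge is 27 mm from the knob's axis, towards +x and +y).
- turntable (a joint): Angle of the aluminium turntable, 0 at the start, where the index pin locks it; with the pin out it turns freely about the vertical. It is 130 mm across, its centre 30 mm to the instrument's +y, its top 44 mm above the worktop; three of its four pockets hold black mounts 30 mm across, up to 62 mm above the worktop.
- waiting_mount: Bystander: loose black specimen mount, 30 mm across and 16 mm high, on the worktop at the instrument's -y side. Origin: centre of its underside.
- vial: Bystander: upright sample vial, 22 mm across and 52 mm high, on the worktop at the instrument's -y side. Origin: centre of its underside.
- dish: Bystander: covered glass dish, 59 mm across and 14 mm high, on the worktop at the instrument's +y side. Origin: centre of its underside.

How it is judged (in metres and radians):
On the way:
1. the cover rests open on its stop, let go (value of joint cover above 1.68 rad and contact force between each of the arm, the fingers and cover_shell below 0.3 N), for 0.3 s.
At the end, for the whole second after the job is handed in: The cover lies back on its stop (beyond 1.68 rad of 1.75) untouched by the robot, and the fingers hold the plunger's knob (more than 3 N) pulled up at least 10.5 mm of its 12 mm, steadily through the last second; the table has not turned and the things beside the instrument stand where they stood (all of step 1 and value of joint plunger above 0.0105 m and contact force between the fingers and plunger_knob above 3 N); the arm keeps its last pose, push and grip.
It fails at once if the turntable was turned (more than 0.15 rad) (value of joint turntable above 0.15 rad or value of joint turntable below -0.15 rad).
It fails at once if a thing beside the instrument was moved more than 15 mm or knocked over (distance of any of waiting_mount, vial, dish from where it was at the start of the episode above 0.015 m or angle between vial's own z axis and vertical above 0.5 rad).
It also fails if it takes over 51 s, if anything falls off the work surface, if the arm or the gripper's body presses on something with over 40 N, if the wrist force passes 120 N, or if a joint passes its speed limit or range.

### The arm

A 6-joint arm with a two-finger parallel gripper is mounted at the origin on a cart in front of the work surface, level with it; the furniture and walls round the work are solid. World frame = base frame: x ahead of the robot, y to its left, z up, the work surface at z = 0. Lengths are in mm, angles in rad, forces in N, time in s.
With the tool pointing down it reaches from about 400 to 925 mm from the base axis. Payload 3.4 kg.
Tool frame: the origin (TCP) lies between the finger pads; the fingertips stand 17 mm ahead of it and the grasp point (between the pads) lies 2 mm behind it (r.tip_extent is the distance from the TCP to the fingertips, in mm); z points along the fingers, y is the line along which they close (so a half turn about z gives the same grasp; the last joint's range is limited). The gripper opens to 85 mm and grips with 20 to 120 N. Pads are 22 mm wide; open, the fingers measure 114 mm over their backs; the gripper's body (76 mm by 85 mm) begins 54 mm behind the grasp point. The pads swing forward as they close: fully open they stand 13 mm farther back than shut.
Start: joints at [1.073, 0.307, 1.506, -0, 1.328, -0.073], TCP at [237.003, 523.89, 248.305] pointing down, gripper open.
Joint ranges: [-3.12, 3.12], [-1.05, 2.28], [0.14, 2.33], [-1.42, 4.57], [0.1, 2.73], [-2.68, 2.68]. Speed limits (rad/s): [2.57, 2.57, 3.14, 3.14, 3.14, 3.14].

### API

Orientations are given as a unit quaternion [x, y, z, w].
In Python, from station import r gives the robot as it stands.
- The arm moves only by the tool drive_tool, never from a script. Its argument "series" is a list of rows, each a list of 7 numbers: the shift along the tool's x, y, z in cm, then the turn, a rotation vector about the tool's x, y, z in rad, then the closure, from 0 (fully open) to 1 (shut). A call has 1 to 12 rows; each row shifts and turns the commanded pose from where the row before left it, along the tool's axes as they then stand; what a row does not reach is not made up. A row lasts 1/12 s, in which the tool goes at most 41.7 mm and 7.16 degrees, less where a joint would pass 70% of its speed; a pose out of reach is approached as far as the arm can. A call with a gripper value outside its range is refused whole. The fingers move at their own pace and stop on an object; "newtons" is the grip in N (left out, the last holds). Time passes only in rows, so rows that do not move let the fingers close. It gives the time, the measured TCP pose, the force, the opening and the grip force at its end, in the units of the state.
- r.state(): the state, without advancing time (a new reading comes with each control period).
- r.camera(name): name is "scene" or "top" or "wrist"; returns the picture (420x560x3 uint8, red, green, blue); there is no depth.
- r.camera_info(name): a dict with "fx", "fy", "cx", "cy" (pixels), "cam_to_world" (4x4, takes a point from camera to world coordinates). Camera axes: x right, y down, z forward; pixel columns grow to the right and rows downward; lengths in mm; the calibration is good to about 2 mm. A picture is of the moment at which its call begins: read the wrist's pose just before it. camera_info takes no time and is no camera call; for the wrist camera it gives the pose at the moment of the call.
- r.hand_in(): hands the job in; it is judged then, once.
The state is a dict: "time_s": time; "joints": joint angles; "qvel": joint speeds; "effort": joint torques, N m; "tcp_pos": TCP position; "orientation": TCP orientation; "force": force on the tool from outside, world axes, zero at the start; "torque": the same for the moment, N m; "grip_width": opening from 0.0 (shut) to 1.0 (fully open); "grasp_force": force on a finger pad.
Only numpy, scipy, OpenCV 4.12 (cv2) and the standard library are available. Lean on these libraries where they do the work, as an engineer would, in place of code of your own. Each camera call takes 0.05 s, during which the arm holds its last target. There are 200 camera calls.

## Working session

There is one attempt and no reset: what is moved stays moved. The work goes in short steps, Python scripts to look and compute and a tool call to move; the robot and the scene stay as the last step left them, time stands still between calls to the robot, and variables do not carry over. Pictures are saved under pics/ and viewed, at most 10 in all, crops included, and the job is handed in when it is done.

Besides the shell and the picture viewer there is one more tool, called after ">>>" as name(argument=value, ...), one argument or row to a line, values as JSON. drive_tool: Moves the arm, as the interface text tells. Its arguments: {"type":"object","properties":{"series":{"type":"array","items":{"type":"array","items":{"type":"number"}}},"newtons":{"type":"number"}},"required":["series"]}

```bash
ls; mkdir -p pics; python3 - <<'E'
from station import r
import cv2,numpy as np
print(r.state(), r.tip_extent)
for n in ("top","scene"):
    im=r.camera(n); cv2.imwrite(f"pics/{n}0.png",im[:,:,::-1]); c=r.camera_info(n); print(n,c["fx"],c["cx"],c["cy"],np.round(c["cam_to_world"],3).tolist())
E
```

```text
pics
{'time_s': 0.0, 'joints': array([ 1.07248018e+00,  3.07558923e-01,  1.50767616e+00,  1.43448230e-05,
        1.32837778e+00, -7.34754031e-02]), 'qvel': array([-2.30372835e-04, -2.29419621e-03, -3.03239980e-04,  1.06326625e-03,
       -4.74071428e-05, -4.10256956e-04]), 'effort': array([-8.50556830e-05, -4.57551920e+01, -2.51913947e+01,  1.46239599e-04,
        1.33661678e-02, -5.43475196e-06]), 'tcp_pos': array([236.6907729 , 523.30349468, 247.38800766]), 'orientation': array([ 2.10828068e-01,  9.77522637e-01, -9.67142746e-04, -2.91545634e-04]), 'force': array([ 0.2022292 , -0.45916576, -0.49731673]), 'torque': array([-0.00752375, -0.03080351,  0.00542493]), 'grasp_force': 0.0, 'grip_width': 0.9999546375160978} 17.0
top 545.3426700183002 279.2412424892626 207.70012098123425 [[0.119, -0.971, 0.206, 286.472], [-0.993, -0.116, 0.023, 316.086], [0.002, -0.207, -0.978, 945.153], [0.0, 0.0, 0.0, 1.0]]
scene 534.2742642331442 284.0987376158072 209.51521436642835 [[0.61, -0.511, 0.605, -82.201], [-0.792, -0.4, 0.461, -78.311], [0.007, -0.761, -0.649, 635.957], [0.0, 0.0, 0.0, 1.0]]
```

View pics/top0.png

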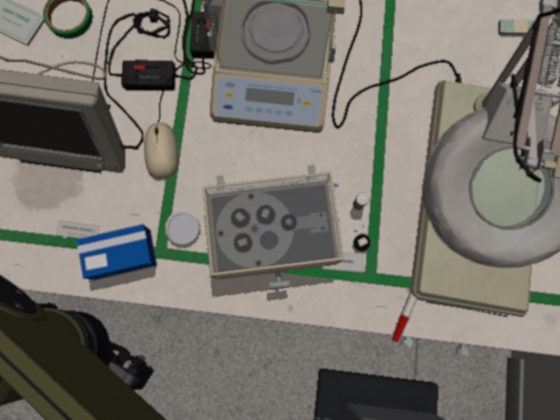

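View pics/scene0.png

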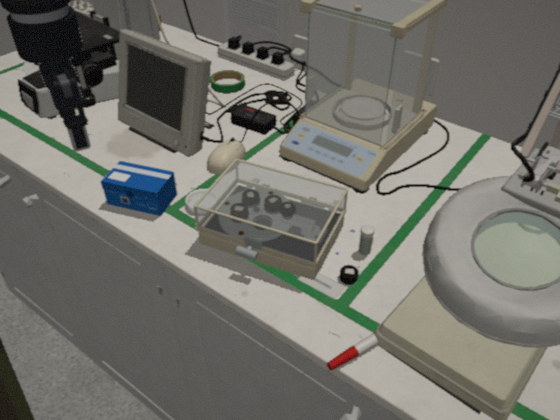

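The top view shows the cover frame at about (205–341, 175–275), with the pull near (278,285). The vial is at (361,202), the waiting mount at (362,242) and the dish at (183,229). I'll enlarge this area next.

```bash
cat > h.py <<'E'
import numpy as np,cv2
from station import r
def ray(n,p,c=None):
    c=c or r.camera_info(n); M=np.array(c["cam_to_world"])
    d=M[:3,:3]@np.array([(p[0]-c["cx"])/c["fx"],(p[1]-c["cy"])/c["fy"],1]); return M[:3,3],d/np.linalg.norm(d)
def onz(n,p,z,c=None):
    o,d=ray(n,p,c); return o+d*(z-o[2])/d[2]
def two(a,b):
    (o,d),(q,e)=a,b; s=np.linalg.lstsq(np.c_[d,-e],q-o,rcond=None)[0]
    return (o+d*s[0]+q+e*s[1])/2, np.linalg.norm(o+d*s[0]-q-e*s[1])
def proj(n,P,c=None):
    c=c or r.camera_info(n); q=np.linalg.inv(np.array(c["cam_to_world"]))@np.r_[P,1]
    return np.array([q[0]/q[2]*c["fx"]+c["cx"],q[1]/q[2]*c["fy"]+c["cy"]])
E
python3 - <<'E'
import cv2,numpy as np
t=cv2.imread("pics/top0.png")[165:305,195:385]; s=cv2.imread("pics/scene0.png")[150:290,180:370]
cv2.imwrite("pics/z1.png",np.vstack([cv2.resize(x,None,fx=4,fy=4,interpolation=cv2.INTER_CUBIC)for x in (t,)]))
cv2.imwrite("pics/z2.png",cv2.resize(s,None,fx=4,fy=4,interpolation=cv2.INTER_CUBIC))
E
```

```text
(no output)
```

View pics/z1.png

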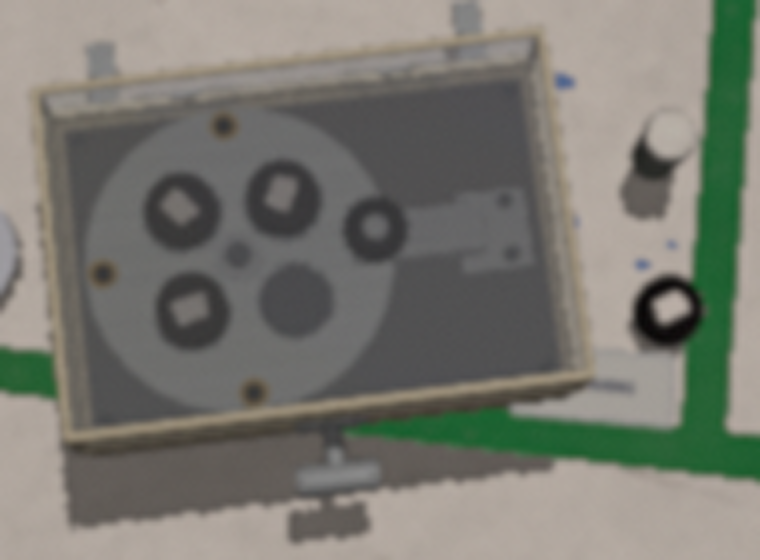

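View pics/z2.png

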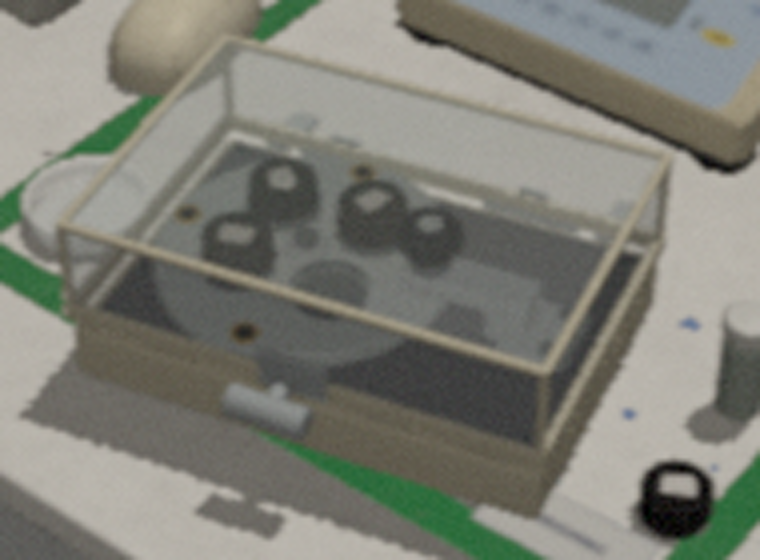

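In the top crop, the cover's upper corners are at (38,90), (543,33), (590,375) and (67,438), the pull's centre at (339,475) and the knob at (376,229). In the scene crop the pull is at (267,408) and the knob's top near (434,222).

```bash
python3 - <<'E'
from h import *
np.set_printoptions(precision=1,suppress=True)
T=lambda x,y:(195+(x+.5)/4-.5,165+(y+.5)/4-.5); S=lambda x,y:(180+(x+.5)/4-.5,150+(y+.5)/4-.5)
C=[onz("top",T(*p),88) for p in [(38,90),(543,33),(590,375),(67,438)]]
BL,BR,FR,FL=[c[:2] for c in C]
print(C,[np.linalg.norm(a-b) for a,b in ((BL,BR),(BR,FR),(FR,FL),(FL,BL))])
yv=(BL-BR)+(FL-FR); yv/=np.linalg.norm(yv); xv=(BL-FL)+(BR-FR); xv/=np.linalg.norm(xv)
print("yaw from y",np.arctan2(-yv[0],yv[1]),"from x",np.arctan2(xv[1],xv[0]),"centre",(BL+BR+FR+FL)/4)
print("pull", onz("top",T(339,475),47),onz("scene",S(267,408),47),two(ray("top",T(339,475)),ray("scene",S(267,408))))
e=[onz("top",T(*p),49)[:2] for p in((298,479),(380,471))];d=e[0]-e[1];print("pull len",np.linalg.norm(d),np.arctan2(-d[0],d[1]))
print("knob",onz("top",T(376,229),78),two(ray("top",T(376,229)),ray("scene",S(434,222))))
print("vial",onz("top",T(670,133),52),"mount",onz("top",T(668,308),16))
s=r.state(); 
from scipy.spatial.transform import Rotation as R
print(R.from_quat(s["orientation"]).as_matrix(),s["tcp_pos"])
E
```

```text
[array([485.9, 461.1,  88. ]), array([534.1, 260.5,  88. ]), array([397.3, 228.2,  88. ]), array([348.4, 429.2,  88. ])] [np.float64(206.30546640189084), np.float64(140.48514919743425), np.float64(206.8536739012663), np.float64(141.19645813970115)]
yaw from y 0.23719208487297547 from x 0.2297716091888773 centre [441.4 344.8]
pull [349.6 322.1  47. ] [351.3 324.4  47. ] (array([349.3, 322.2,  50. ]), np.float64(0.5043789371626162))
pull len 33.6079104535485 0.21560262058961424
knob [447.3 318.7  78. ] (array([447.4, 317.9,  81. ]), np.float64(2.1155229599304146))
vial [507.5 200.8  52. ] mount [439.4 190.3  16. ]
[[-0.9  0.4 -0. ]
 [ 0.4  0.9 -0. ]
 [ 0.  -0.  -1. ]] [236.7 523.3 247.5]
```

>>> drive_tool(
  series=[
    [0,0,0,0,0,-0.11,0],
    [0,0,0,0,0,-0.11,0],
    [0,0,0,0,0,-0.11,0],
    [0,0,0,0,0,-0.11,0],
    [0,0,0,0,0,-0.11,0],
    [0,0,0,0,0,-0.11,0],
    [0,0,0,0,0,0,0],
    [0,0,0,0,0,0,0],
  ],
  newtons=40,
)

```text
time_s: 0.77
tcp_pos: [236.9, 523.6, 247.9]
orientation: [-0.116, 0.993, -0.0, -0.0]
force: [0.0, 0.3, -0.4]
grip_width: 1.003
grasp_force: 0.0
```

```bash
cat >> h.py <<'E'
from scipy.spatial.transform import Rotation as R
yaw=.235; XV=np.array([np.cos(yaw),np.sin(yaw),0]); YV=np.array([-np.sin(yaw),np.cos(yaw),0]); ZV=np.array([0,0,1.]); CEN=np.array([441.4,344.8,0])
def inst(P): P=np.array(P)-CEN; return np.array([P@XV,P@YV,P[2]])
def world(Q): return CEN+Q[0]*XV+Q[1]*YV+Q[2]*ZV
def delta(Q):
    s=r.state(); M=R.from_quat(s["orientation"]).as_matrix()
    W=np.c_[-XV,YV,-ZV]
    print("t",round(s["time_s"],2),"inst",np.round(inst(s["tcp_pos"]),1),"delta tool cm",np.round(M.T@(world(Q)-s["tcp_pos"])/10,2),"rotv",np.round(R.from_matrix(M.T@W).as_rotvec(),3),"F",np.round(s["force"],1),"grip",round(s["grip_width"],3),round(s["grasp_force"],1))
E
python3 - <<'E'
from h import *
delta([-96,0,110])
E
```

```text
t 0.77 inst [-157.3  221.6  247.9] delta tool cm [ -6.2  -22.13  13.8 ] rotv [-0.001 -0.001 -0.003] F [ 0.   0.3 -0.4] grip 1.003 0.0
```

>>> drive_tool(
  series=[
    [-0.6,-2.2,0.5,0,0,0,0],
    [-0.6,-2.8,0.9,0,0,0,0],
    [-0.7,-2.8,1.4,0,0,0,0],
    [-0.7,-2.8,1.6,0,0,0,0],
    [-0.7,-2.8,1.8,0,0,0,0],
    [-0.7,-2.8,1.8,0,0,0,0],
    [-0.7,-2.4,1.8,0,0,0,0],
    [-0.7,-1.8,1.7,0,0,0,0],
    [-0.5,-1.1,1.4,0,0,0,0],
    [-0.3,-0.6,0.9,0,0,0,0],
    [0,0,0,0,0,0,0],
    [0,0,0,0,0,0,0],
  ],
)

```text
time_s: 1.77
tcp_pos: [348.8, 323.5, 110.2]
orientation: [-0.116, 0.993, -0.0, -0.0]
force: [-0.8, 0.1, -0.0]
grip_width: 1.0
grasp_force: 0.0
```

```bash
python3 - <<'E'
from h import *
delta([-96,0,45])
c=r.camera_info("wrist"); im=r.camera("wrist"); cv2.imwrite("pics/w1.png",im[:,:,::-1])
print(proj("wrist",world([-96,0,47]),c),proj("wrist",world([0,-27,78]),c)); np.save("w1.npy",c["cam_to_world"])
E
```

```text
t 1.77 inst [-95.    0.9 110.2] delta tool cm [ 0.1  -0.09  6.52] rotv [ 0.    -0.001 -0.002] F [-0.8  0.1 -0. ] grip 1.0 0.0
[283.1237275  239.85955658] [232.26868223 430.88881801]
```

View pics/w1.png

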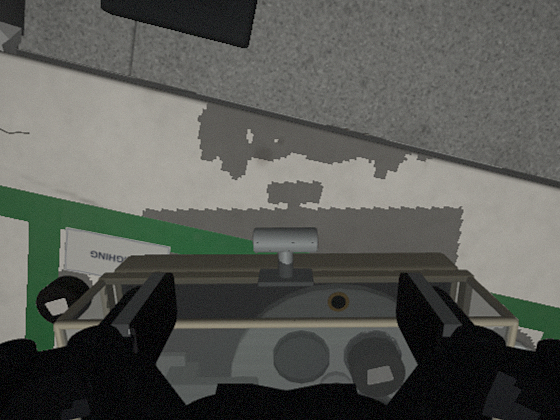

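The wrist view shows the pull's centre at (285,240), against a predicted (283,240). That agrees to about 1 mm, so I'll descend and pinch it.

>>> drive_tool(
  series=[
    [0.05,0,0.6,0,0,0,0],
    [0,0,1.1,0,0,0,0],
    [0,0,1.3,0,0,0,0],
    [0,0,1.3,0,0,0,0],
    [0,0,1.1,0,0,0,0],
    [0,0,0.7,0,0,0,0],
    [0,0,0.4,0,0,0,0],
    [0,0,0,0,0,0,0.4],
    [0,0,0,0,0,0,0.8],
    [0,0,0,0,0,0,1],
    [0,0,0,0,0,0,1],
    [0,0,0,0,0,0,1],
  ],
  newtons=40,
)

```text
time_s: 2.82
tcp_pos: [348.8, 323.0, 46.1]
orientation: [-0.118, 0.993, -0.0, 0.001]
force: [0.7, -2.3, 3.5]
grip_width: 0.39
grasp_force: 39.4
```

>>> drive_tool(
  series=[
    [0,0,0,0,0,0,1],
    [0,0,0,0,0,0,1],
    [0,0,0,0,0,0,1],
    [0,0,0,0,0,0,1],
  ],
)

```text
time_s: 3.15
tcp_pos: [348.8, 323.0, 46.1]
orientation: [-0.118, 0.993, -0.0, 0.001]
force: [0.7, -2.3, 5.5]
grip_width: 0.385
grasp_force: 39.6
```

```bash
python3 - <<'E'
import numpy as np
th=np.linspace(0,1.70,25)+.0655
x=-16.8*np.cos(th);z=16.8*np.sin(th)
for a,b in zip(-np.diff(x),-np.diff(z)): print(f"[{a:.2f},{b:.2f}]",end=" ")
E
```

```text
[-0.12,-1.18] [-0.20,-1.17] [-0.29,-1.15] [-0.37,-1.13] [-0.45,-1.10] [-0.52,-1.07] [-0.60,-1.03] [-0.67,-0.98] [-0.74,-0.93] [-0.80,-0.88] [-0.86,-0.82] [-0.92,-0.76] [-0.97,-0.69] [-1.01,-0.62] [-1.06,-0.55] [-1.09,-0.47] [-1.12,-0.39] [-1.15,-0.31] [-1.17,-0.23] [-1.18,-0.15] [-1.19,-0.06] [-1.19,0.02] [-1.19,0.11] [-1.17,0.19]
```

>>> drive_tool(
  series=[
    [-0.05,0,-0.59,0,0,0,1],
    [-0.07,0,-0.59,0,0,0,1],
    [-0.2,0,-1.17,0,0,0,1],
    [-0.29,0,-1.15,0,0,0,1],
    [-0.37,0,-1.13,0,0,0,1],
    [-0.45,0,-1.1,0,0,0,1],
    [-0.52,0,-1.07,0,0,0,1],
    [-0.6,0,-1.03,0,0,0,1],
    [-0.67,0,-0.98,0,0,0,1],
    [0,0,0,0,0,0,1],
    [0,0,0,0,0,0,1],
  ],
)

```text
time_s: 4.07
tcp_pos: [379.0, 330.4, 133.5]
orientation: [-0.117, 0.993, -0.0, -0.0]
force: [-0.1, -0.7, -2.8]
grip_width: 0.385
grasp_force: 40.4
```

```bash
python3 - <<'E'
from h import *
th=8*1.7/24+.0655
delta([72-168*np.cos(th),0,34+168*np.sin(th)])
E
```

```text
t 4.07 inst [-64.1   0.5 133.5] delta tool cm [-0.05 -0.05  0.02] rotv [ 0.    -0.001 -0.   ] F [-0.1 -0.7 -2.8] grip 0.385 40.4
```

The cover is following the arc with little force, so I'll carry on.

>>> drive_tool(
  series=[
    [-0.74,0,-0.93,0,0,0,1],
    [-0.8,0,-0.88,0,0,0,1],
    [-0.86,0,-0.82,0,0,0,1],
    [-0.92,0,-0.76,0,0,0,1],
    [-0.97,0,-0.69,0,0,0,1],
    [-1.01,0,-0.62,0,0,0,1],
    [-1.06,0,-0.55,0,0,0,1],
    [-1.09,0,-0.47,0,0,0,1],
    [-1.12,0,-0.39,0,0,0,1],
    [0,0,0,0,0,0,1],
  ],
)

```text
time_s: 4.9
tcp_pos: [463.9, 351.2, 195.1]
orientation: [-0.117, 0.993, 0.0, 0.0]
force: [-2.1, -1.2, 4.4]
grip_width: 0.387
grasp_force: 43.8
```

>>> drive_tool(
  series=[
    [-1.15,0,-0.31,0,0,0,1],
    [-1.17,0,-0.23,0,0,0,1],
    [-1.18,0,-0.15,0,0,0,1],
    [-1.19,0,-0.06,0,0,0,1],
    [-1.19,0,0.02,0,0,0,1],
    [-1.19,0,0.11,0,0,0,1],
    [-1.17,0,0.19,0,0,0,1],
    [0,0,0,0,0,0,1],
    [0,0,0,0,0,0,1],
  ],
)

```text
time_s: 5.65
tcp_pos: [544.4, 371.1, 199.2]
orientation: [-0.117, 0.993, 0.001, 0.001]
force: [-0.4, 0.7, 4.8]
grip_width: 0.384
grasp_force: 43.9
```

```bash
python3 - <<'E'
from h import *
th=1.7+.0655
delta([72-168*np.cos(th),0,34+168*np.sin(th)])
E
```

```text
t 5.65 inst [106.3   1.5 199.2] delta tool cm [ 0.18 -0.15  0.04] rotv [ 0.002  0.003 -0.   ] F [-0.4  0.7  4.8] grip 0.384 43.9
```

>>> drive_tool(
  series=[
    [0,0,0,0,0,0,0.6],
    [0,0,0,0,0,0,0.3],
    [0,0,0,0,0,0,0],
    [0,0,0,0,0,0,0],
    [0,0,0,0,0,0,0],
    [0,0,0,0,0,0,0],
    [0,0,-0.8,0,0,0,0],
    [0,0,-1.6,0,0,0,0],
    [0,0,-2,0,0,0,0],
    [0,0,-2,0,0,0,0],
    [0,0,-1.2,0,0,0,0],
    [0,0,0,0,0,0,0],
  ],
)

```text
time_s: 6.65
tcp_pos: [544.8, 371.0, 279.2]
orientation: [-0.117, 0.993, 0.001, 0.003]
force: [0.2, 0.4, 0.4]
grip_width: 0.996
grasp_force: 0.0
```

```bash
python3 - <<'E'
from h import *
delta([0,-27,160])
a=r.camera("top");cv2.imwrite("pics/top1.png",a[:,:,::-1]); b=r.camera("scene")
for n,im in (("t",a[130:300,170:390]),("s",b[60:290,150:420])):
    cv2.imwrite(f"pics/{n}1.png",cv2.resize(im[:,:,::-1],None,fx=2,fy=2,interpolation=cv2.INTER_CUBIC))
A=cv2.imread("pics/t1.png");B=cv2.imread("pics/s1.png");
C=np.zeros((460,980,3),np.uint8);C[:340,:440]=A;C[:,440:]=B;cv2.imwrite("pics/c1.png",cv2.resize(C,(800,376)))
E
```

```text
t 6.65 inst [106.6   1.4 279.2] delta tool cm [10.75 -2.86 11.84] rotv [0.002 0.007 0.   ] F [0.2 0.4 0.4] grip 0.996 0.0
```

View pics/c1.png

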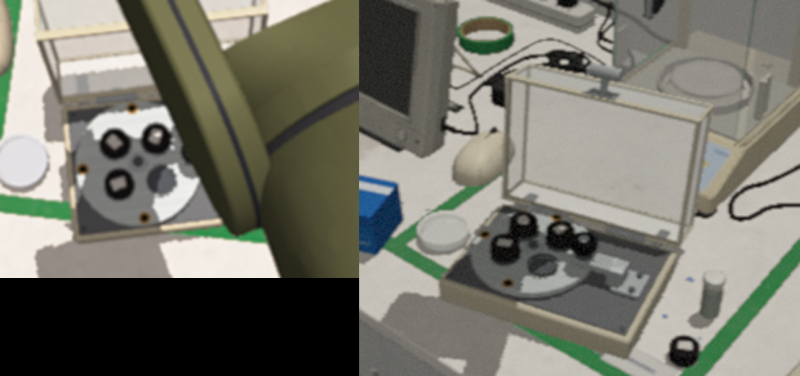

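The cover rests back on its stop, with the pull at the top. Next comes the knob, pinched along the instrument's x, so the tool has to turn about 90°. I'll check joint 6 first.

>>> drive_tool(
  series=[
    [0.8,-0.2,0,0,0,0,0],
    [1.6,-0.4,0,0,0,0,0],
    [2.1,-0.6,0,0,0,0,0],
    [2.2,-0.6,0,0,0,0,0],
    [2,-0.5,0,0,0,0,0],
    [1.3,-0.4,0,0,0,0,0],
    [0.7,-0.2,0,0,0,0,0],
    [0,0,0,0,0,0,0],
  ],
)

```text
time_s: 7.42
tcp_pos: [443.4, 315.6, 274.0]
orientation: [-0.117, 0.993, -0.001, -0.001]
force: [-0.0, 1.1, -0.4]
grip_width: 0.998
grasp_force: 0.0
```

```bash
python3 - <<'E'
from h import *
delta([0,-27,160]); print(r.state()["joints"])
M=R.from_quat(r.state()["orientation"]).as_matrix(); print(M.T@(np.array(r.camera_info("wrist")["cam_to_world"])[:3,3]-r.state()["tcp_pos"]))
E
```

```text
t 7.42 inst [ -4.8 -28.9 274. ] delta tool cm [-0.52  0.2  11.39] rotv [-0.001 -0.003  0.   ] F [-0.   1.1 -0.4] grip 0.998 0.0
[ 5.40856217e-01  2.46425884e-01  1.52753185e+00  5.62024667e-05
  1.37070804e+00 -1.26534152e+00]
[  71.11733713    0.30830465 -125.44723914]
```

>>> drive_tool(
  series=[
    [0,0,0,0,0,0.12,0],
    [0,0,0,0,0,0.12,0],
    [0,0,0,0,0,0.12,0],
    [0,0,0,0,0,0.12,0],
    [0,0,0,0,0,0.12,0],
    [0,0,0,0,0,0.12,0],
    [0,0,0,0,0,0.12,0],
    [0,0,0,0,0,0.12,0],
    [0,0,0,0,0,0.12,0],
    [0,0,0,0,0,0.12,0],
    [0,0,0,0,0,0.12,0],
    [0,0,0,0,0,0.12,0],
  ],
)

```text
time_s: 8.42
tcp_pos: [446.6, 317.2, 274.1]
orientation: [0.569, 0.822, -0.0, -0.0]
force: [0.5, -0.5, -0.0]
grip_width: 1.0
grasp_force: 0.0
```

>>> drive_tool(
  series=[
    [0,0,0.6,0,0,0.12,0],
    [0,0,1.5,0,0,0.01,0],
    [0,0,2.2,0,0,0,0],
    [0,0,2.5,0,0,0,0],
    [0,0,2.2,0,0,0,0],
    [0,0,1.5,0,0,0,0],
    [0,0,0.8,0,0,0,0],
    [0,0,0,0,0,0,0],
    [0,0,0,0,0,0,0],
  ],
)

```text
time_s: 9.17
tcp_pos: [446.3, 317.1, 161.5]
orientation: [0.619, 0.785, -0.0, -0.0]
force: [0.4, -0.7, 0.3]
grip_width: 0.999
grasp_force: 0.0
```

```bash
sed -i 's/W=np.c_.*/W=np.c_[YV,XV,-ZV]/' h.py; python3 - <<'E'
from h import *
delta([0,-27,110])
c=r.camera_info("wrist"); im=r.camera("wrist"); cv2.imwrite("pics/w2.png",im[:,:,::-1])
print(proj("wrist",world([0,-27,78]),c))
E
```

```text
t 9.17 inst [ -1.7 -28.1 161.5] delta tool cm [0.11 0.17 5.15] rotv [-0.     0.     0.001] F [ 0.4 -0.7  0.3] grip 0.999 0.0
[290.02768285 227.48166862]
```

View pics/w2.png

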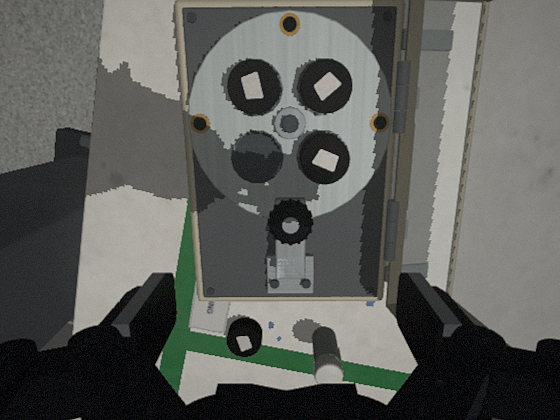

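The wrist view puts the knob's centre at (291,224) against a predicted (290,227), a y offset of about 1 mm. I'll descend with the fingers part-closed, then grip.

>>> drive_tool(
  series=[
    [0.1,0.1,0.4,0,0,0,0.35],
    [0.1,0.1,0.8,0,0,0,0.35],
    [0,0,1.2,0,0,0,0.35],
    [0,0,1.4,0,0,0,0.35],
    [0,0,1.4,0,0,0,0.35],
    [0,0,1.4,0,0,0,0.35],
    [0,0,1.2,0,0,0,0.35],
    [0,0,0.8,0,0,0,0.35],
    [0,0,0.5,0,0,0,0.35],
    [0,0,0,0,0,0,0.35],
    [0,0,0,0,0,0,0.35],
  ],
)

```text
time_s: 10.13
tcp_pos: [447.5, 319.4, 70.9]
orientation: [0.619, 0.785, 0.0, 0.0]
force: [-0.3, 0.4, -0.7]
grip_width: 0.65
grasp_force: 0.0
```

```bash
python3 - <<'E'
from h import *
delta([0,-27,70])
E
```

```text
t 10.13 inst [  0.  -26.1  70.9] delta tool cm [-0.09 -0.    0.09] rotv [ 0.    -0.     0.001] F [-0.3  0.4 -0.7] grip 0.65 0.0
```

>>> drive_tool(
  series=[
    [0,0,0.1,0,0,0,0.6],
    [0,0,0,0,0,0,0.8],
    [0,0,0,0,0,0,1],
    [0,0,0,0,0,0,1],
    [0,0,0,0,0,0,1],
    [0,0,0,0,0,0,1],
    [0,0,0,0,0,0,1],
    [0,0,0,0,0,0,1],
  ],
  newtons=60,
)

```text
time_s: 10.8
tcp_pos: [448.2, 319.7, 70.7]
orientation: [0.619, 0.785, 0.001, 0.0]
force: [1.2, -0.3, 5.5]
grip_width: 0.282
grasp_force: 58.8
```

```bash
python3 - <<'E'
from h import *
delta([0,-27,82])
E
```

```text
t 10.8 inst [  0.7 -26.   70.7] delta tool cm [-0.1  -0.07 -1.13] rotv [ 0.002 -0.001  0.001] F [ 1.2 -0.3  5.5] grip 0.282 58.8
```

>>> drive_tool(
  series=[
    [0,0,-0.15,0,0,0,1],
    [0,0,-0.2,0,0,0,1],
    [0,0,-0.2,0,0,0,1],
    [0,0,-0.2,0,0,0,1],
    [0,0,-0.2,0,0,0,1],
    [0,0,-0.15,0,0,0,1],
    [0,0,0,0,0,0,1],
    [0,0,0,0,0,0,1],
    [0,0,0,0,0,0,1],
  ],
)

```text
time_s: 11.55
tcp_pos: [448.1, 319.6, 79.9]
orientation: [0.619, 0.785, 0.0, 0.0]
force: [5.6, 2.2, -11.0]
grip_width: 0.281
grasp_force: 59.4
```

>>> drive_tool(
  series=[
    [0,0,-0.1,0,0,0,1],
    [0,0,-0.1,0,0,0,1],
    [0,0,0,0,0,0,1],
    [0,0,0,0,0,0,1],
  ],
)

```text
time_s: 11.88
tcp_pos: [448.1, 319.6, 81.8]
orientation: [0.619, 0.785, 0.0, 0.0]
force: [5.6, 2.3, -11.3]
grip_width: 0.282
grasp_force: 59.4
```

>>> drive_tool(
  series=[
    [0,0,-0.1,0,0,0,1],
    [0,0,-0.05,0,0,0,1],
    [0,0,0,0,0,0,1],
    [0,0,0,0,0,0,1],
  ],
)

```text
time_s: 12.22
tcp_pos: [448.1, 319.6, 82.9]
orientation: [0.619, 0.785, 0.0, 0.0]
force: [6.3, 2.4, -14.3]
grip_width: 0.281
grasp_force: 59.9
```

>>> drive_tool(
  series=[
    [0,0,-0.1,0,0,0,1],
    [0,0,0,0,0,0,1],
    [0,0,0,0,0,0,1],
    [0,0,0,0,0,0,1],
    [0,0,0,0,0,0,1],
    [0,0,0,0,0,0,1],
  ],
)

```text
time_s: 12.72
tcp_pos: [448.1, 319.6, 83.0]
orientation: [0.619, 0.785, 0.0, 0.0]
force: [8.0, 3.9, -21.1]
grip_width: 0.279
grasp_force: 60.7
```

```bash
python3 - <<'E'
from h import *
delta([0,-27,82])
b=r.camera("scene");w=r.camera("wrist")
cv2.imwrite("pics/c2.png",np.hstack([cv2.resize(b[60:290,150:420],(400,340)),cv2.resize(w,(400,340))])[:,:,::-1])
E
```

```text
t 12.72 inst [  0.6 -26.1  83. ] delta tool cm [-0.09 -0.06  0.1 ] rotv [0.    0.    0.001] F [  8.    3.9 -21.1] grip 0.279 60.7
```

View pics/c2.png

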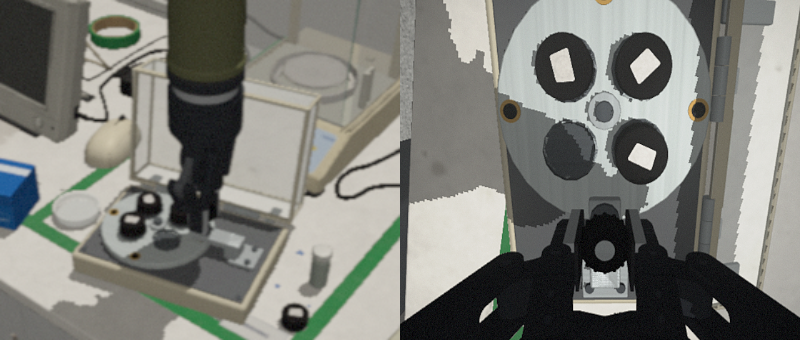

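The knob is between the fingers at (605,250) and up against its stop: the last 1 mm commanded gave only 0.1 mm of travel and 7 N more force. The cover is open, the table hasn't turned and the bystanders are in place.

```bash
python3 -c "
from station import r
print(r.hand_in())"
```

```text
the job is handed in; nothing more can be done
None
```

I handed the job in at about 12.7 s: the cover rests open on its stop by itself, and the gripper is holding the plunger knob pulled up about 12 mm against its stop. In the last pictures the table had not turned and the things beside the instrument were in place; the hand-in returned no verdict.

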